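Feed a nest box into the drilling station and hold the drill guide at its mark

TASK

Push the wooden nest box along the rollers, without lifting it off them, until its front end is against the end stop of the bay. Then pull the spring-loaded drill guide out by its upright handle until its pointer lines up with the pointer of the index block on the end stop, and finish while holding it there, since it springs back when let go and the hole is about to be drilled. Leave the tools and other things on the bench where they are.

Things in the scene. Friction and masses are not known exactly. Their poses are not given: they have to be found in the camera images.
- station: The drilling station, fixed to the bench. Origin on the bench top (z 0) below the roller row's centre line. Its y axis runs along the row from the loading end (y -300 mm) to the end stop; its x axis points across it to the drill guide's pillar. 13 free grey rollers, 28 mm in diameter, 35 mm apart, tops at z 45 mm. Side rails: inner faces at x +-63 mm, 14 mm thick, tops at z 65 mm.
- bay_stop (a point): Centre of the end stop's face that the nest box comes to rest against (station frame 0, 170, 90 mm); axes as the station's. The stop is a plywood wall from y 170 to 200 mm, x +-85 mm, 150 mm high. The bay is the row's last 150 mm, where plywood cheeks raise the side rails to z 95 mm.
- nest_box: Wooden nest box (0.5 to 0.9 kg) lying on its back on the rollers: 118 mm across (x), 180 mm long (y), 90 mm high, dark round entrance hole and three grooves on top. Its tail end (-y) is the roof board, 14 mm thick, 104 mm high. Origin: centre of its underside; y points to the stop, as the station's, but for 4 mm of side play. Rolls easily, too wide to grip across.
- box_nose (a point): Centre of the nest box's flat front end (box frame 0, 90, 45 mm), which must come against the stop.
- box_tail (a point): Point on the middle of the outer face of the roof board, the flat tail end to push on (box frame 0, -90, 45 mm).
- guide_slide: Spring-return drill guide: level aluminium plate, 50 mm wide (y), 10 mm thick, that slides out of the pillar over the bay along the station's -x, 8 mm above the nest box; travel 85 mm. The spring pulls it back with 3 N at rest, 6 to 11 N at the marks. Origin: on the plate's underside, below the handle's middle (at rest at station 50, 110, 143 mm); axes as the station's.
- pillar_top (a point): Centre of the top of the grey pillar that houses the slide (station frame 165, 110, 178 mm): it fills x 125 to 205 mm, y 63 to 157 mm, from the bench to z 178 mm.
- handle_top (a point): Centre of the top of the black upright handle, a block 18 mm thick (x), 50 mm wide (y), 52 mm high above the plate (slide frame 0, 0, 62 mm; 205 mm above the bench). In front of it the plate reaches 35 mm from its middle and carries a 3 mm high brass bush; behind it, at rest, 66 mm are free to the pillar.
- slide_pointer (a point): Tip of the slide's pointer, a steel finger 4 mm wide and 6 mm high that sticks out from the handle's foot towards the end stop (slide frame 0, 55, 11 mm), level with the handle's middle in x.
- index_block: Small steel index block, 20 x 20 x 22 mm with a dark knob on top, fixed on top of the end stop; its place along the stop (station x) differs from time to time. Origin: centre of its underside, 150 mm above the bench; axes as the station's.
- mark (a point): Tip of the index block's own pointer, a steel finger 4 mm wide that faces the slide's pointer (block frame 0, -19, 4 mm). The slide is at the mark when both tips have the same station x; it is 25 to 65 mm out then.
- glue: Bystander: white glue bottle, 60 mm across, 170 mm high. Origin: centre of its underside.
- screw_jar: Bystander: glass jar, 64 mm across, 75 mm high, behind the rollers. Origin: centre of its underside.
- screwdriver: Bystander: screwdriver lying in front of the rollers. Origin at its underside.
- offcut: Bystander: wood offcut, 70 x 110 x 22 mm, lying in front of the bay. Origin: centre of its underside.
- block_plane: Bystander: hand plane, 50 x 190 mm, about 65 mm high, behind the rollers. Origin: centre of its underside.
- cordless_drill: Bystander: cordless drill standing on its battery, about 205 mm high, left of the station. Origin: centre of its underside.
- tape: Bystander: grey tape measure, 60 x 60 x 35 mm, right of the station. Origin: centre of its underside.

How it is judged:
By the outcome, as a careful person would: the job done as asked, in the order asked, and still so for the second after the job is handed in, while the arm keeps its last pose, push and grip.
It also fails if it takes over 51 s, if anything falls off the work surface, if the arm or the gripper's body presses on something with over 40 N, if the wrist force passes 120 N, or if a joint passes its speed limit or range.

ROBOT

A 6-joint arm with a two-finger parallel gripper is mounted at the origin on the work surface. World frame = base frame: x ahead of the robot, y to its left, z up, the work surface at z = 0. Lengths are in m, angles in degrees, forces in N, time in s.
With the tool pointing down it reaches from about 0.4 to 0.825 m from the base axis. Payload 7 kg.
Tool frame: the origin (TCP) lies between the finger pads; the fingertips stand 22 mm ahead of it and the grasp point (between the pads) lies 3 mm ahead of it; z points along the fingers, y is the direction in which the jaws open and shut (so a half turn about z gives the same grasp; the last joint's range is limited). The gripper opens to 88 mm and grips with 3 to 60 N. Pads are 19 mm wide; open, the fingers measure 130 mm over their backs; the gripper's body (78 mm by 193 mm) begins 47 mm behind the grasp point.
Start: joints at [-49.441, 20.546, 0.682, 0, -70.136, -16.507], TCP at [0.275, -0.616, 0.249] pointing down, gripper open.
Joint ranges: [-176.03, 176.03], [-82.01, 121.73], [-58.28, 71.71], [-173.87, 95.51], [-174.79, -0.11], [-173.66, 173.66]. Speed limits (degrees/s): [136.94, 136.94, 172.46, 180, 180, 180].

INTERFACE

Orientations are given as [roll, pitch, yaw] about the fixed x, y, z axes, in that order (R = Rz(yaw) Ry(pitch) Rx(roll)).
In Python, from plant import telemetry, cams, r gives the robot as it stands.
- The arm moves only by the tool carry_out, never from a script. Its argument "commands" is one flat list of numbers, 5 for each row, row after row: the shift along the world's x, y, z as a fraction of full scale, then the turn about the world's z as a fraction of full scale, then the gripper's target within -1 to 1 (shut at 1, half-way at 0, fully open at -1). In form: [x, y, z, turn, claw, x, y, z, turn, claw, ...]. A call has 1 to 8 rows; each row shifts and turns the commanded pose from where the row before left it; what a row does not reach is not made up. Full scale, the value 1, is 0.04 m for a shift and 4 degrees for a turn. A row lasts 1/10 s, in which the tool goes at most 50 mm and 8.59 degrees, less where a joint would pass 70% of its speed; a pose out of reach is approached as far as the arm can. A call with a number of a shift or a turn outside -1 to 1 is refused whole. A call with a gripper value outside its range is refused whole. The fingers move at their own pace and stop on an object; "grip_force" is the grip in N (left out, the last holds). Time passes only in rows, so rows that do not move let the fingers close. It gives the time, the measured TCP pose, the force and the opening at its end, in the units of the state.
- telemetry.get_state(): the state, without advancing time (a new reading comes with each control period).
- cams.capture(name): name is "scene" or "top" or "wrist"; returns a dict with "frame" (420x560x3 uint8, red, green, blue), "camera_matrix" (3x3 intrinsics, pixels), "camera_from_world" (4x4, takes a point from world to camera coordinates); the wrist camera has in their place "mount" (4x4, takes a point from camera to tool coordinates, whose origin is the TCP and whose axes are the flange's). Camera axes: x right, y down, z forward; pixel columns grow to the right and rows downward; lengths in m; the calibration is good to about 2 mm. A picture is of the moment at which its call begins: read the wrist's pose just before it. There is no depth.
- r.close_job(): hands the job in, once; it reports no verdict.
The state is a dict: "time_s": time; "joints": joint angles; "qd": joint speeds; "joint_torque": joint torques, N m; "tcp_pos": TCP position; "eef_rot": TCP orientation; "contact_force": force on the tool from outside, world axes, zero at the start; "moment": the same for the moment, N m; "gripper_width": finger opening in m.
Only numpy, scipy, OpenCV 4.12 (cv2) and the standard library are available. Lean on these libraries where they do the work, as an engineer would, in place of code of your own. Each camera call takes 0.05 s, during which the arm holds its last target. There are 200 camera calls.

## Working session

There is one attempt and no reset: what is moved stays moved. The work goes in short steps, Python scripts to look and compute and a tool call to move; the robot and the scene stay as the last step left them, time stands still between calls to the robot, and variables do not carry over. Pictures are saved under pics/ and viewed, about 8 in all and at most 12, crops included, and the job is handed in when it is done.

Besides the shell and the picture viewer there is one more tool, called as name(argument=value, ...) on one line, values as JSON. carry_out: Moves the arm, as the interface text tells. Shift numbers are shares of 0.04 m and turn numbers shares of 4 degrees, none past 1 either way. Its arguments: {"type":"object","properties":{"commands":{"type":"array"},"grip_force":{"type":"number"}},"required":["commands"]}

```bash
mkdir -p pics
cat > h.py <<'E'
import numpy as np, cv2
from plant import telemetry, cams, r
def snap(n,f):
    d=cams.capture(n); cv2.imwrite(f'pics/{f}.png',d['frame'][:,:,::-1]); np.savez(f'pics/{f}.npz',**{k:v for k,v in d.items()}); return d
def ray(f,uv,z):
    d=np.load(f'pics/{f}.npz'); K=d['camera_matrix'];T=d['camera_from_world']
    R=T[:3,:3];c=-R.T@T[:3,3]; v=R.T@np.linalg.inv(K)@[uv[0],uv[1],1]
    return c+v*(z-c[2])/v[2]
def proj(f,P):
    d=np.load(f'pics/{f}.npz'); P=np.atleast_2d(P);p=(d['camera_from_world'][:3,:3]@P.T).T+d['camera_from_world'][:3,3]
    q=p@d['camera_matrix'].T; return q[:,:2]/q[:,2:]
E
python3 - <<'E'
from h import *
a=snap('top','top0');b=snap('scene','scene0')
for d in(a,b):
    T=d['camera_from_world'];print((-T[:3,:3].T@T[:3,3]).round(3),T[:3,:3].round(2).tolist(),d['camera_matrix'][0])
E
```

```text
[0.347 0.014 1.626] [[0.0, -1.0, -0.0], [-0.99, -0.0, -0.14], [0.14, 0.0, -0.99]] [457.444727     0.         286.99937399]
[1.523 0.245 0.808] [[-0.27, 0.96, 0.02], [0.51, 0.16, -0.84], [-0.82, -0.22, -0.54]] [435.06497717   0.         281.63928864]
```

View pics/top0.png

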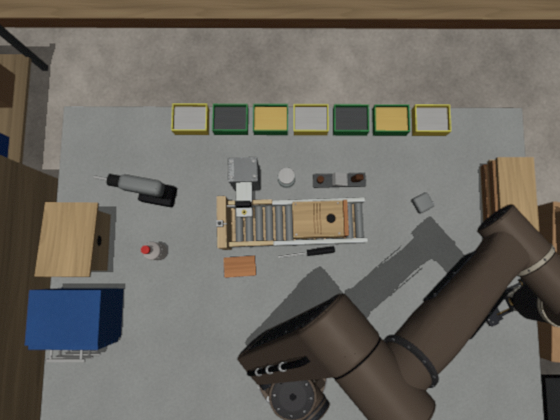

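View pics/scene0.png

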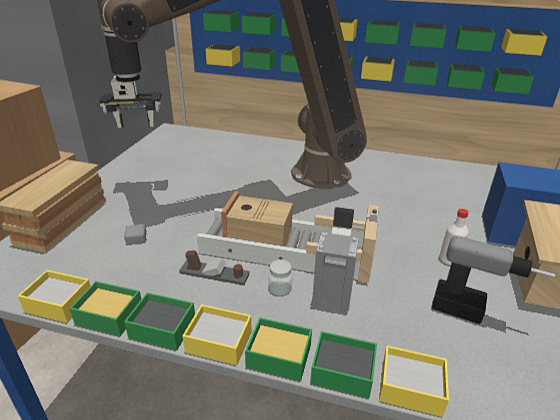

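The top view shows the row running along world y, with the stop at left (~222,222), the box at (320,218), and the pillar at (243,170). I'll enlarge that area for exact pixels.

Run:
```python
import cv2
i=cv2.imread('pics/top0.png')[145:265,210:370]
cv2.imwrite('pics/c0.png',cv2.resize(i,None,fx=5,fy=5,interpolation=cv2.INTER_CUBIC))
```

```text
(no output)
```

View pics/c0.png

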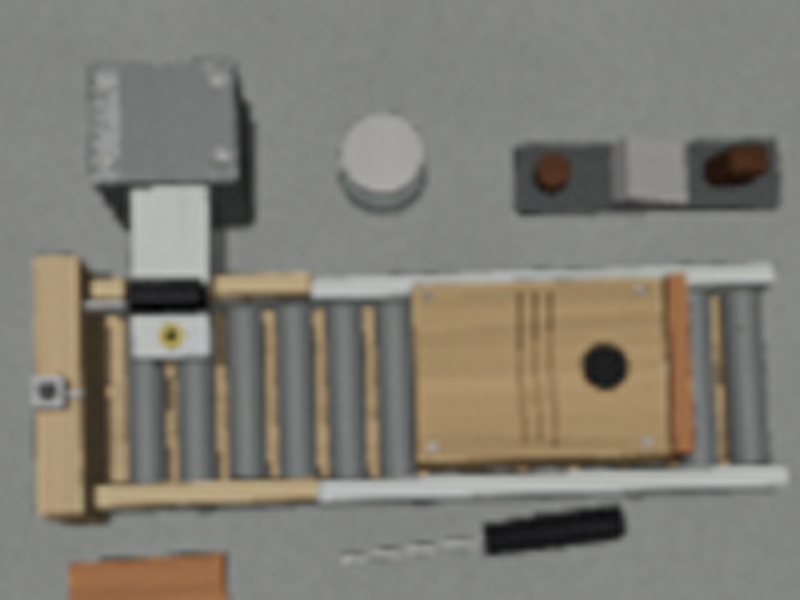

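Run:
```python
from h import *
for n,x,y,z in [('stopA y170 x85',82,257,.15),('stopB y170 x-85',86,516,.15),('stopC y200 x85',34,257,.15),('stopD y200,-85',38,514,.15),
 ('pillar ctr(165,110)',164,122,.178),('pil y63,x125',238,181,.178),('pil y63 x205',236,61,.178),('handle',168,296,.205),('mark tip',82,393,.154),('blocktop',48,391,.172),
 ('rail end x77,-300',773,264,.065),('rail end x-77',786,487,.065),('tail top+',690,275,.149),('tail top-',693,455,.149),('bush',171,336,.156),('plate front l',132,357,.153),('plate front r',211,357,.153)]:
    print(n,ray('top0',((x+.5)/5-.5+210,(y+.5)/5-.5+145),z).round(4)[:2])
s=telemetry.get_state();print(s['eef_rot'],s['tcp_pos'],s['time_s'])
```

```text
stopA y170 x85 [0.5917 0.2179]
stopB y170 x-85 [0.4227 0.2117]
stopC y200 x85 [0.5916 0.2493]
stopD y200,-85 [0.4239 0.2426]
pillar ctr(165,110) [0.6757 0.1629]
pil y63,x125 [0.637  0.1146]
pil y63 x205 [0.7163 0.1168]
handle [0.5579 0.1558]
mark tip [0.5019 0.2155]
blocktop [0.5012 0.2348]
rail end x77,-300 [ 0.6022 -0.248 ]
rail end x-77 [ 0.4482 -0.2538]
tail top+ [ 0.581  -0.1796]
tail top- [ 0.4633 -0.1797]
bush [0.539  0.1583]
plate front l [0.5255 0.1836]
plate front r [0.5257 0.1324]
[ 1.79915679e+02 -7.60351702e-03 -1.55954910e+02] [ 0.2749246  -0.6160409   0.24771406] 0.1
```

Station fit: origin (0.5137, 0.047), yaw about 2.2°. The box tail is at station y -227 mm and the mark at station x of about -5 mm. Next I move behind the tail, turning the jaws across the row and shutting them.

carry_out(commands=[0.36, 0.58, 0, 1, 1, 0.36, 0.58, 0, 1, 1, 0.36, 0.58, 0, 1, 1, 0.36, 0.58, 0, 1, 1, 0.36, 0.58, 0, 1, 1, 0.36, 0.58, 0, 1, 1, 0.36, 0.58, 0, 1, 1, 0.36, 0.58, 0, 1, 1], grip_force=30)

```text
time_s: 0.9
tcp_pos: [0.3906, -0.4296, 0.2482]
eef_rot: [180.0, 0.0, -123.8]
contact_force: [0.3, -0.6, 0.7]
gripper_width: 0.0294
```

carry_out(commands=[0.36, 0.58, 0, 1, 1, 0.36, 0.58, 0, 1, 1, 0.36, 0.58, 0, 1, 1, 0.36, 0.58, 0, 1, 1, 0.36, 0.58, 0, 1, 1, 0.36, 0.58, 0, 1, 1, 0.36, 0.58, 0, 1, 1, 0.36, 0.58, 0, 1, 1])

```text
time_s: 1.7
tcp_pos: [0.5057, -0.2441, 0.2483]
eef_rot: [180.0, 0.0, -91.8]
contact_force: [0.6, -0.0, 0.2]
gripper_width: 0.0001
```

carry_out(commands=[0.3, 0.3, 0, 1, 1, 0, 0, 0, 0, 1, 0, 0, 0, 0, 1])

```text
time_s: 2.0
tcp_pos: [0.5173, -0.2329, 0.2481]
eef_rot: [179.9, 0.0, -88.0]
contact_force: [-0.3, 0.0, -0.1]
gripper_width: 0.0004
```

carry_out(commands=[0.17, 0, -0.7, 0.05, 1, 0, 0, -0.7, 0, 1, 0, 0, -0.7, 0, 1, 0, 0, -0.7, 0, 1, 0, 0, -0.5, 0, 1, 0, 0, 0, 0, 1])

```text
time_s: 2.6
tcp_pos: [0.5216, -0.2336, 0.1137]
eef_rot: [179.7, 0.1, -87.9]
contact_force: [-0.5, -0.3, 0.5]
gripper_width: 0.0004
```

Run:
```python
from h import *
d=snap('scene','s1');i=d['frame'][150:330,150:430,::-1]
cv2.imwrite('pics/s1c.png',cv2.resize(i,None,fx=2.8,fy=2.8,interpolation=cv2.INTER_CUBIC))
print(telemetry.get_state()['contact_force'])
```

```text
[0.565041   0.35244247 0.99093084]
```

View pics/s1c.png

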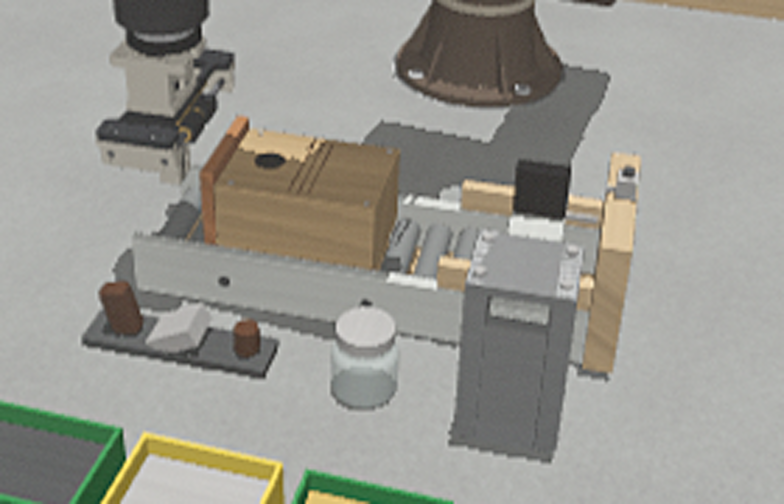

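The gripper stands just behind the roof board (~205,180 in the crop) with the fingers between the rails. Now I push gently.

carry_out(commands=[0, 0.2, 0, 0, 1, 0, 0.2, 0, 0, 1, 0, 0.2, 0, 0, 1, 0, 0.15, 0, 0, 1, 0, 0.1, 0, 0, 1, 0, 0.1, 0, 0, 1, 0, 0.1, 0, 0, 1, 0, 0.1, 0, 0, 1])

```text
time_s: 3.45
tcp_pos: [0.5243, -0.1871, 0.1167]
eef_rot: [180.0, -0.0, -87.7]
contact_force: [-1.5, -1.4, 1.1]
gripper_width: 0.0004
```

carry_out(commands=[-0.006, 0.12, 0, 0, 1, -0.006, 0.14, 0, 0, 1, -0.006, 0.15, 0, 0, 1, -0.006, 0.15, 0, 0, 1, -0.006, 0.15, 0, 0, 1, -0.006, 0.15, 0, 0, 1, -0.006, 0.15, 0, 0, 1, -0.006, 0.15, 0, 0, 1])

```text
time_s: 4.25
tcp_pos: [0.5224, -0.1402, 0.1166]
eef_rot: [-180.0, -0.0, -87.7]
contact_force: [0.9, -2.0, 0.9]
gripper_width: 0.0003
```

carry_out(commands=[-0.006, 0.15, 0, 0, 1, -0.006, 0.15, 0, 0, 1, -0.006, 0.15, 0, 0, 1, -0.006, 0.15, 0, 0, 1, -0.006, 0.15, 0, 0, 1, -0.006, 0.15, 0, 0, 1, -0.006, 0.15, 0, 0, 1, -0.006, 0.15, 0, 0, 1])

```text
time_s: 5.05
tcp_pos: [0.5205, -0.0922, 0.1166]
eef_rot: [-180.0, 0.0, -87.7]
contact_force: [0.7, -2.6, 1.9]
gripper_width: 0.0003
```

carry_out(commands=[-0.006, 0.15, 0, 0, 1, -0.006, 0.15, 0, 0, 1, -0.006, 0.15, 0, 0, 1, -0.006, 0.15, 0, 0, 1, -0.006, 0.15, 0, 0, 1, -0.006, 0.14, 0, 0, 1, -0.006, 0.13, 0, 0, 1, -0.006, 0.12, 0, 0, 1])

```text
time_s: 5.85
tcp_pos: [0.5184, -0.0467, 0.1165]
eef_rot: [180.0, 0.0, -87.7]
contact_force: [0.5, -0.9, -0.1]
gripper_width: 0.0005
```

carry_out(commands=[-0.005, 0.12, 0, 0, 1, -0.005, 0.12, 0, 0, 1, -0.005, 0.12, 0, 0, 1, -0.005, 0.12, 0, 0, 1, -0.005, 0.12, 0, 0, 1, -0.005, 0.12, 0, 0, 1, -0.005, 0.11, 0, 0, 1, -0.005, 0.1, 0, 0, 1])

```text
time_s: 6.65
tcp_pos: [0.5168, -0.0096, 0.1165]
eef_rot: [180.0, 0.0, -87.7]
contact_force: [0.6, -0.7, -0.9]
gripper_width: 0.0002
```

carry_out(commands=[-0.003, 0.09, 0, 0, 1, -0.003, 0.08, 0, 0, 1, -0.003, 0.07, 0, 0, 1, -0.003, 0.06, 0, 0, 1, -0.003, 0.05, 0, 0, 1, -0.003, 0.05, 0, 0, 1, -0.002, 0.05, 0, 0, 1, -0.002, 0.05, 0, 0, 1])

```text
time_s: 7.45
tcp_pos: [0.516, 0.0102, 0.1165]
eef_rot: [180.0, 0.0, -87.8]
contact_force: [0.6, -1.4, -0.2]
gripper_width: 0.0003
```

carry_out(commands=[-0.002, 0.05, 0, 0, 1, -0.002, 0.05, 0, 0, 1, -0.002, 0.05, 0, 0, 1, -0.002, 0.05, 0, 0, 1, -0.002, 0.04, 0, 0, 1, -0.002, 0.04, 0, 0, 1, -0.002, 0.04, 0, 0, 1, -0.002, 0.04, 0, 0, 1])

```text
time_s: 8.25
tcp_pos: [0.5154, 0.0246, 0.1166]
eef_rot: [-180.0, 0.0, -87.7]
contact_force: [1.1, -1.1, -0.7]
gripper_width: 0.0005
```

carry_out(commands=[-0.002, 0.04, 0, 0, 1, -0.002, 0.04, 0, 0, 1, -0.001, 0.03, 0, 0, 1, -0.001, 0.03, 0, 0, 1])

```text
time_s: 8.65
tcp_pos: [0.5157, 0.0257, 0.1171]
eef_rot: [180.0, -0.4, -87.7]
contact_force: [12.9, -37.1, -0.3]
gripper_width: 0.0004
```

The box met the stop, with the force jumping to 37 N. I ease off and look.

carry_out(commands=[0, -0.03, 0, 0, 1, 0, -0.03, 0, 0, 1, 0, -0.03, 0, 0, 1, 0, -0.03, 0, 0, 1, 0, -0.03, 0, 0, 1, 0, -0.06, 0, 0, 1, 0, -0.1, 0, 0, 1, 0, -0.2, 0, 0, 1])

```text
time_s: 9.45
tcp_pos: [0.5152, 0.0097, 0.1166]
eef_rot: [-180.0, 0.0, -87.7]
contact_force: [0.3, 0.6, -0.1]
gripper_width: 0.0001
```

carry_out(commands=[0, -0.5, 0.1, 0, 1, 0, -0.4, 0.5, 0, 1, 0, 0, 1, 0, 0.2, 0, 0, 1, 0, 0.2, 0, 0, 1, 0, 0.2, 0, 0, 0.2, 0, 0.2])

```text
time_s: 10.05
tcp_pos: [0.5171, -0.0268, 0.2737]
eef_rot: [-179.6, 0.0, -87.7]
contact_force: [-0.0, -0.4, -0.7]
gripper_width: 0.027
```

Run:
```python
from h import *
a=snap('top','t2');d=snap('scene','s2')
f=lambda x,s:cv2.resize(x,s,interpolation=cv2.INTER_CUBIC)
cv2.imwrite('pics/t2c.png',np.vstack([f(a['frame'][150:260,210:350,::-1],(700,550))]))
```

```text
(no output)
```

View pics/t2c.png

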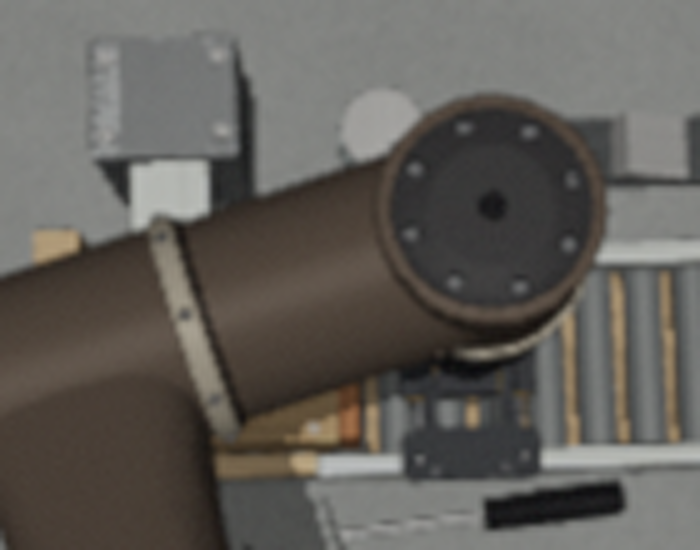

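Run:
```python
from h import *
p=ray('t2',((359.5)/5-.5+210,415.5/5-.5+150),.149);print(p)
q=p[:2]-[.5137,.047];print('tail st x,y',q@[.9993,.0384],q@[-.0384,.9993])
d=np.load('pics/s2.npz')['frame'][170:290,250:400,::-1]
cv2.imwrite('pics/s2c.png',cv2.resize(d,(750,600),interpolation=cv2.INTER_CUBIC))
```

```text
[0.472351   0.03619283 0.149     ]
tail st x,y -0.041735048621203766 -0.00921180673470119
```

View pics/s2c.png

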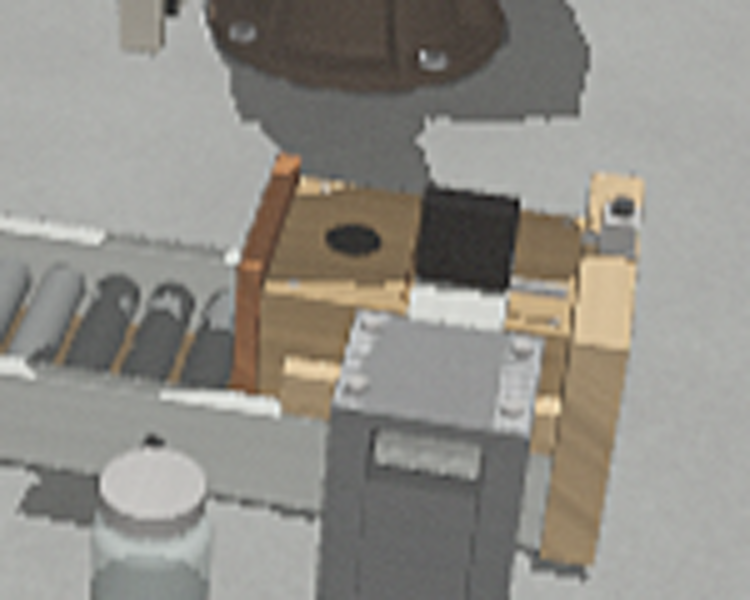

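The box sits at the stop, with the tail at about -9 mm. Now over the handle, with a wrist picture there.

carry_out(commands=[0.13, 0.57, 0.1, 0, -0.4, 0.13, 0.57, 0, 0, -0.4, 0.13, 0.57, 0, 0, -0.4, 0.13, 0.57, 0, 0, -0.4, 0.13, 0.57, 0, 0, -0.4, 0.13, 0.57, 0, 0, -0.4, 0.13, 0.57, 0, 0, -0.4, 0.13, 0.57, 0, 0, -0.4])

```text
time_s: 10.95
tcp_pos: [0.5562, 0.1566, 0.2705]
eef_rot: [179.8, -0.1, -87.8]
contact_force: [0.0, -0.6, 0.5]
gripper_width: 0.0615
```

carry_out(commands=[0, 0, 0, 0, -0.4, 0, 0, 0, 0, -0.4])

```text
time_s: 11.15
tcp_pos: [0.5564, 0.1564, 0.2712]
eef_rot: [179.9, -0.1, -87.7]
contact_force: [0.0, 0.0, 0.5]
gripper_width: 0.0616
```

```bash
cat >> h.py <<'E'
def wsnap(f):
    from scipy.spatial.transform import Rotation as Ro
    s=telemetry.get_state(); d=cams.capture('wrist')
    T=np.eye(4);T[:3,:3]=Ro.from_euler('xyz',s['eef_rot'],degrees=True).as_matrix();T[:3,3]=s['tcp_pos']
    cv2.imwrite(f'pics/{f}.png',d['frame'][:,:,::-1])
    np.savez(f'pics/{f}.npz',frame=d['frame'],camera_matrix=d['camera_matrix'],camera_from_world=np.linalg.inv(T@d['mount'])); print(s['tcp_pos'],s['eef_rot'],s['contact_force']); return d
E
python3 - <<'E'
from h import *
d=wsnap('w1');print(d['mount'].round(3).tolist())
E
```

```text
[0.55642338 0.15636586 0.2711581 ] [ 1.79880498e+02 -5.92234563e-02 -8.77013019e+01] [2.07601533e-04 8.49057581e-03 4.92997608e-01]
[[-0.0, -0.964, -0.267, 0.071], [1.0, 0.0, -0.001, -0.0], [0.001, -0.267, 0.964, -0.136], [0.0, 0.0, 0.0, 1.0]]
```

View pics/w1.png

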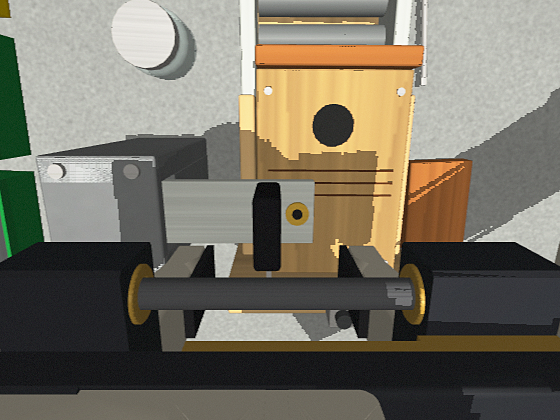

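Run:
```python
from h import *
O=np.array([.5137,.047])
for n,uv,z in [('hL',(253,230),.205),('hR',(281,230),.205),('hbot',(267,270),.205),('htop',(267,190),.205),('bush',(297,214),.156),('plateedge',(314,215),.153),('knob',(344,318),.178),('stop edge corner',(235,311),.15),('stop y170 edge',(385,310),.15)]:
    p=ray('w1',uv,z)[:2];q=p-O;print(n,p.round(4),(q@[.9993,.0384]).round(4),(q@[-.0384,.9993]).round(4))
```

```text
hL [0.5712 0.1551] 0.0616 0.1058
hR [0.5539 0.1544] 0.0443 0.1058
hbot [0.5617 0.1818] 0.0531 0.1329
htop [0.5634 0.1295] 0.0528 0.0805
bush [0.5408 0.158 ] 0.0314 0.1099
plateedge [0.5275 0.1591] 0.0181 0.1115
knob [0.5023 0.2321] -0.0042 0.1854
stop edge corner [0.5879 0.247 ] 0.0818 0.197
stop y170 edge [0.4614 0.2411] -0.0448 0.1959
```

Handle measured at world (0.562, 0.156). I descend and grip.

carry_out(commands=[0.14, 0.02, -0.4, 0, -0.4, 0, 0, -0.5, 0, -0.4, 0, 0, -0.5, 0, -0.4, 0, 0, -0.45, 0, -0.4, 0, 0, -0.3, 0, -0.4, 0, 0, 0, 0, -0.4])

```text
time_s: 11.8
tcp_pos: [0.5614, 0.1558, 0.1849]
eef_rot: [179.8, -0.1, -87.8]
contact_force: [0.3, 0.4, 0.2]
gripper_width: 0.0608
```

carry_out(commands=[0, 0, 0, 0, 1, 0, 0, 0, 0, 1, 0, 0, 0, 0, 1, 0, 0, 0, 0, 1, 0, 0, 0, 0, 1], grip_force=40)

```text
time_s: 12.3
tcp_pos: [0.5625, 0.1569, 0.187]
eef_rot: [-180.0, 0.0, -87.7]
contact_force: [-0.1, 0.1, -0.7]
gripper_width: 0.0267
```

carry_out(commands=[0, 0, 0, 0, 1, 0, 0, 0, 0, 1, 0, 0, 0, 0, 1])

```text
time_s: 12.6
tcp_pos: [0.5624, 0.1569, 0.1867]
eef_rot: [-180.0, 0.0, -87.7]
contact_force: [-1.4, -0.4, 2.0]
gripper_width: 0.0181
```

Gripped at 18 mm. I pull 48 mm first, then look.

carry_out(commands=[-0.15, -0.006, 0, 0, 1, -0.15, -0.006, 0, 0, 1, -0.15, -0.006, 0, 0, 1, -0.15, -0.006, 0, 0, 1, -0.15, -0.006, 0, 0, 1, -0.15, -0.006, 0, 0, 1, -0.15, -0.006, 0, 0, 1, -0.15, -0.006, 0, 0, 1])

```text
time_s: 13.4
tcp_pos: [0.5147, 0.1551, 0.1867]
eef_rot: [-179.9, 0.0, -87.7]
contact_force: [7.8, -1.8, -4.0]
gripper_width: 0.0175
```

carry_out(commands=[0, 0, 0, 0, 1, 0, 0, 0, 0, 1])

```text
time_s: 13.6
tcp_pos: [0.5148, 0.155, 0.1867]
eef_rot: [-179.9, 0.0, -87.7]
contact_force: [7.7, -1.2, -4.0]
gripper_width: 0.0175
```

Run:
```python
from h import *
d=wsnap('w2');a=snap('top','t3');b=snap('scene','s3')
f=lambda x:cv2.resize(x[:,:,::-1],(400,300),interpolation=cv2.INTER_CUBIC)
m=proj('s3',[[.505,.21,.155]])[0].astype(int);n=proj('t3',[[.505,.21,.155]])[0].astype(int);print(m,n)
g=lambda i,c,w,h:i[c[1]-h//2:c[1]+h//2,c[0]-w//2:c[0]+w//2]
w=cv2.resize(d['frame'][200:400,:,::-1],(560,200))
cv2.imwrite('pics/m3.png',np.vstack([np.hstack([f(g(b['frame'],m,80,60)),f(g(a['frame'],n,80,60))]),np.hstack([w,np.zeros((200,240,3),np.uint8)])]))
```

```text
[0.5147663  0.15504712 0.18673518] [-1.79889290e+02  2.47912594e-02 -8.77261536e+01] [ 7.73299104 -1.24195552 -4.02469827]
[363 216] [227 222]
```

View pics/m3.png

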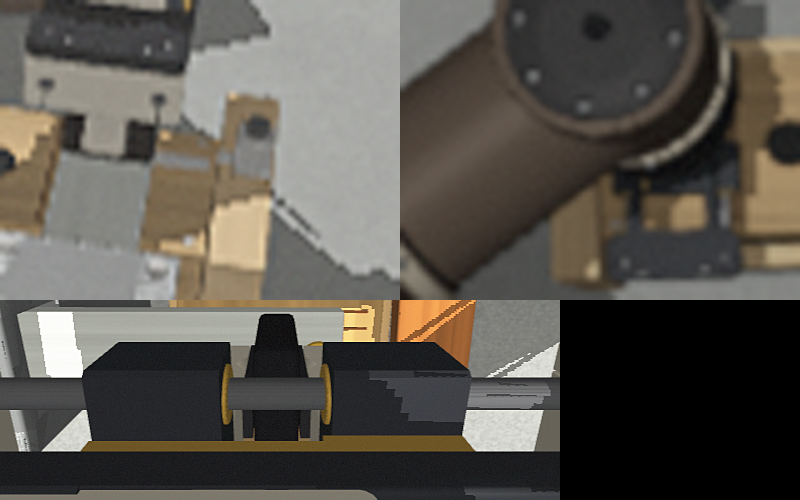

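The scene view shows both pointers, tips at about (207,163) and (218,158) in the crop, with the slide not yet at the mark. I'll zoom in with predicted overlays.

```bash
cat >> h.py <<'E'
def st(x,y,z): return [.5137+.9993*x-.0384*y,.047+.0384*x+.9993*y,z]
def zoom(f,src,n=20):
    im=np.load(f'pics/{src}.npz')['frame'][198:228,346:386,::-1]
    cv2.imwrite(f'pics/{f}.png',cv2.resize(im,(800,600),interpolation=cv2.INTER_LANCZOS4))
def zp(src,P): return ((proj(src,P)-[346,198]+.5)*20-.5).round(0).tolist()
E
python3 - <<'E'
from h import *
zoom('z3','s3')
for x in (.005,.0,-.005,-.01): print(x,'slide y165,z157 centre top;y135',zp('s3',[st(x,.165,.157),st(x,.135,.157)]),'mark z156 y166,y175',zp('s3',[st(x,.166,.156),st(x,.175,.156)]))
E
```

```text
0.005 slide y165,z157 centre top;y135 [[379.0, 400.0], [157.0, 368.0]] mark z156 y166,y175 [[385.0, 407.0], [452.0, 416.0]]
0.0 slide y165,z157 centre top;y135 [[381.0, 380.0], [160.0, 349.0]] mark z156 y166,y175 [[388.0, 387.0], [455.0, 396.0]]
-0.005 slide y165,z157 centre top;y135 [[384.0, 360.0], [164.0, 329.0]] mark z156 y166,y175 [[390.0, 367.0], [457.0, 377.0]]
-0.01 slide y165,z157 centre top;y135 [[387.0, 341.0], [167.0, 310.0]] mark z156 y166,y175 [[393.0, 348.0], [459.0, 357.0]]
```

View pics/z3.png

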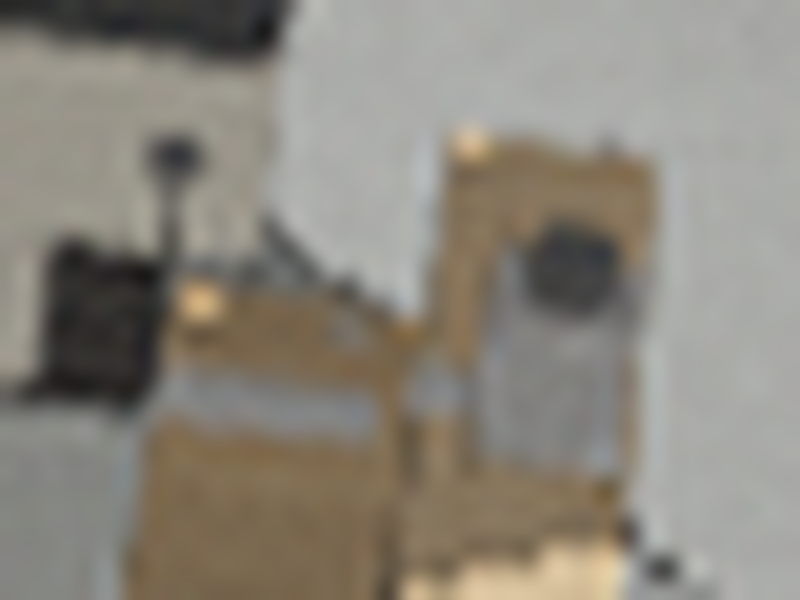

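Run:
```python
from h import *
for x in (.0,-.005): print(x,zp('s3',[st(x,.165,.154),st(x,.145,.154),st(x,.166,.154),st(x,.171,.154),st(x,.175,.154)]))
z=np.load('pics/s3.npz')['frame'][212:222,352:372].astype(int);print(z.mean(2).astype(int)); print((z[:,:,2]-z[:,:,0]))
```

```text
0.0 [[379.0, 398.0], [231.0, 377.0], [386.0, 399.0], [423.0, 404.0], [453.0, 409.0]]
-0.005 [[381.0, 379.0], [234.0, 358.0], [389.0, 380.0], [426.0, 385.0], [455.0, 389.0]]
[[ 47  41  90 138 137 103  90 101 103  99  96  89 148 165 180 123 111 111
  102 116]
 [ 42  42  79 149 156 104  93  99  98  99 101  97  96 118 159 116 112 112
  107 119]
 [ 49  40  86  94  92  96  98  96  95  98 100 111  99  93 109  99 109 111
  114 125]
 [ 43  46 106 101  98  96  97 100  99  98 101 107 103  96  97 110 113 112
  127 129]
 [ 46  52 117 121 111 110 106 105 105 102 102  97  98  96 105 121 119 110
  137 130]
 [ 34  75 133 131 125 127 122 118 117 115 112 110 107 101 120 129 132 116
  133 131]
 [ 73 114 126 130 130 129 134 131 131 132 132 128 124 104 112 128 130 111
  133 129]
 [122 113 108 110 119 117 117 122 127 125 125 128 121 104  86 111 115 104
  127 133]
 [135 103 105 105 103 103 101 101 104 106 105 111 109 106  85 115 115 101
  121 124]
 [131 106 104 106 106 107 106 109 107 105 104 105 105 106  90 113 115  98
  114 114]]
[[ -6  -1 -12 -62 -59 -26 -19 -16 -12 -13 -15  -7  -1   1   3 -18 -43 -46
  -22  -3]
 [ -5   0 -23 -70 -69 -49 -44 -46 -40 -39 -32 -18 -21  -9  -7 -24 -42 -46
  -15  -2]
 [ -4  -1 -33 -42 -42 -42 -44 -41 -42 -45 -27 -15 -31 -45 -57 -41 -47 -46
  -10  -2]
 [ -6   0 -36 -42 -45 -46 -47 -45 -43 -45 -39 -30 -35 -44 -42 -34 -41 -44
   -3   0]
 [ -5  -1 -19 -18 -24 -23 -30 -32 -35 -42 -45 -48 -46 -47 -29 -10 -18 -22
   -1  -4]
 [ -5  -1  -1   2  -1   1  -4  -5 -11 -17 -18 -21 -30 -47 -18   2   3   0
   -2  -3]
 [  3  -5 -13  -9  -3  -3  -4   0   3   2   2   4  -6 -44 -19 -15 -14 -10
   -2  -2]
 [  0 -17 -43 -36 -25 -23 -24 -16 -10 -11 -11  -6 -14 -44 -34 -46 -41 -26
   -2  -1]
 [  2 -34 -49 -52 -49 -50 -51 -49 -43 -42 -41 -35 -37 -45 -33 -44 -43 -29
  -12  -7]
 [  3 -36 -48 -45 -48 -47 -48 -48 -48 -48 -49 -50 -46 -48 -34 -41 -42 -39
  -39 -33]]
```

Estimates of the remaining pull: scene 10.6 mm, wrist 9.5 mm, top 8.7 mm. I pull 8 mm more and re-measure numerically.

carry_out(commands=[-0.05, -0.002, 0, 0, 1, -0.05, -0.002, 0, 0, 1, -0.05, -0.002, 0, 0, 1, -0.05, -0.002, 0, 0, 1, 0, 0, 0, 0, 1, 0, 0, 0, 0, 1])

```text
time_s: 14.35
tcp_pos: [0.507, 0.1548, 0.1867]
eef_rot: [-179.9, 0.0, -87.7]
contact_force: [9.5, -0.7, -4.0]
gripper_width: 0.0179
```

```bash
cat >> h.py <<'E'
def meas(f):
    z=np.load(f'pics/{f}.npz')['frame'][208:224,352:372].astype(float)
    w=np.clip((z[:,:,2]-z[:,:,0]+42)/42,0,1); rows=np.arange(208,224)
    def c(col,lo,hi):
        k=slice(lo-208,hi-207); ww=w[k,col-352]; return (ww@rows[k]/ww.sum()).round(2),ww.sum().round(2)
    for lo,hi in((213,219),(214,221)):
        print('slide',[c(k,lo,hi) for k in range(356,365)])
    print('mark',[c(k,211,220) for k in (366,367,368,369)])
    print((w*100).astype(int)[4:14,2:18])
E
python3 - <<'E'
from h import *
meas('s3');s=telemetry.get_state();print(s['tcp_pos'],s['contact_force']);snap('scene','s4');meas('s4')
E
```

```text
slide [(np.float64(217.48), np.float64(2.74)), (np.float64(217.49), np.float64(2.83)), (np.float64(217.58), np.float64(2.52)), (np.float64(217.7), np.float64(2.76)), (np.float64(217.8), np.float64(2.71)), (np.float64(217.91), np.float64(2.4)), (np.float64(217.1), np.float64(2.98)), (np.float64(216.46), np.float64(3.86)), (np.float64(216.66), np.float64(2.74))]
slide [(np.float64(217.48), np.float64(2.74)), (np.float64(217.49), np.float64(2.83)), (np.float64(217.58), np.float64(2.52)), (np.float64(217.7), np.float64(2.76)), (np.float64(217.88), np.float64(2.67)), (np.float64(218.06), np.float64(2.33)), (np.float64(217.48), np.float64(2.76)), (np.float64(217.21), np.float64(3.45)), (np.float64(217.61), np.float64(2.36))]
mark [(np.float64(214.2), np.float64(4.67)), (np.float64(214.87), np.float64(4.29)), (np.float64(217.04), np.float64(2.29)), (np.float64(217.67), np.float64(2.93))]
[[ 71   0   0  38  54  61  71  69  64  83  97 100 100  57   0   0]
 [ 45   0   0   0   0   0   4   7  23  57  50  78  83  42   0   0]
 [ 21   0   0   0   0   2   0   0  35  64  26   0   0   2   0   0]
 [ 14
[... 1406 characters left out ...]
4(217.71), np.float64(2.93))]
[[ 59   7  26  45  54  59  71  73  66  76  88 100 100  61   0   0]
 [ 33   0   0   0   0   0   2   2  23  59  52  50  83  40   0   0]
 [ 64  30  33  19   0   4   0   0  30  64  26   0   0   0   0   0]
 [ 97  88  88  80  61  64  47  42  38  52  33   0   0  23   7   0]
 [ 80  88 100 100 100 100 100 100  90  85  80   0  26  76  61  47]
 [ 38  42  61  73  69  76  76  92  90 100 100   2  54 100 100  97]
 [  0   0   0   0   0   0  19  40  42  61  57   0  52  61  71  73]
 [  0   0   0   0   0   0   0   0   0   0   2   0  14   0   2  40]
 [  0   0   0   0   0   0   0   0   0   0   0   0  30   0   0  33]
 [  0   0   0   0   0   0   0   0   0   0   0   0  26   0   0  14]]
```

The slide moves 0.21 px per mm, and its line is still about 0.4 px short of the mark, so about 2 mm more.

carry_out(commands=[-0.025, -0.001, 0, 0, 1, -0.025, -0.001, 0, 0, 1, 0, 0, 0, 0, 1, 0, 0, 0, 0, 1, 0, 0, 0, 0, 1])

```text
time_s: 14.9
tcp_pos: [0.5051, 0.1547, 0.1867]
eef_rot: [-179.9, 0.0, -87.7]
contact_force: [9.7, 0.2, -3.7]
gripper_width: 0.0178
```

Run:
```python
from h import *
s=telemetry.get_state();print(s['tcp_pos'],s['contact_force']);snap('scene','s5');meas('s5')
im=np.load('pics/s5.npz')['frame'][188:238,300:390,::-1]
cv2.imwrite('pics/z5.png',cv2.resize(im,None,fx=8,fy=8,interpolation=cv2.INTER_CUBIC))
```

```text
[0.50514524 0.15467984 0.1867325 ] [ 9.65407806  0.1841764  -3.71254887]
slide [(np.float64(215.47), np.float64(2.81)), (np.float64(215.55), np.float64(2.55)), (np.float64(215.7), np.float64(2.83)), (np.float64(215.72), np.float64(2.9)), (np.float64(215.89), np.float64(2.62)), (np.float64(216.04), np.float64(2.33)), (np.float64(215.75), np.float64(3.38)), (np.float64(215.56), np.float64(4.21)), (np.float64(215.7), np.float64(3.6))]
slide [(np.float64(215.47), np.float64(2.81)), (np.float64(215.55), np.float64(2.55)), (np.float64(215.7), np.float64(2.83)), (np.float64(215.72), np.float64(2.9)), (np.float64(215.89), np.float64(2.62)), (np.float64(216.04), np.float64(2.33)), (np.float64(215.93), np.float64(3.17)), (np.float64(216.0), np.float64(3.6)), (np.float64(216.14), np.float64(3.1))]
mark [(np.float64(214.22), np.float64(4.62)), (np.float64(214.83), np.float64(4.36)), (np.float64(217.04), np.float64(2.33)), (np.float64(217.67), np.float64(2.86))]
[[ 61   0  26  40  52  61  64  71  64  76  88 100 100  57   0   0]
 [ 42   0   0   0   0   0   0   0  21  61  50  52  80  40   0   0]
 [ 73  59  45  33  30  28  14   0  40  57  21   0   0   4   0   0]
 [ 97 100 100  90  88  92  73  61  69  66  66   2   0  21   2   0]
 [ 66  78  92  88 100 100 100 100 100 100 100   4  30  76  59  45]
 [  4  14  42  42  64  69  73  71  85  90  90   0  52 100 100 100]
 [  0   0   0   0   0   0   0   0  21  45  30   0  52  64  69  73]
 [  0   0   0   0   0   0   0   0   0   0   0   0  19   0   2  35]
 [  0   0   0   0   0   0   0   0   0   0   0   0  26   0   0  30]
 [  0   0   0   0   0   0   0   0   0   0   0   0  21   0   0  11]]
```

View pics/z5.png

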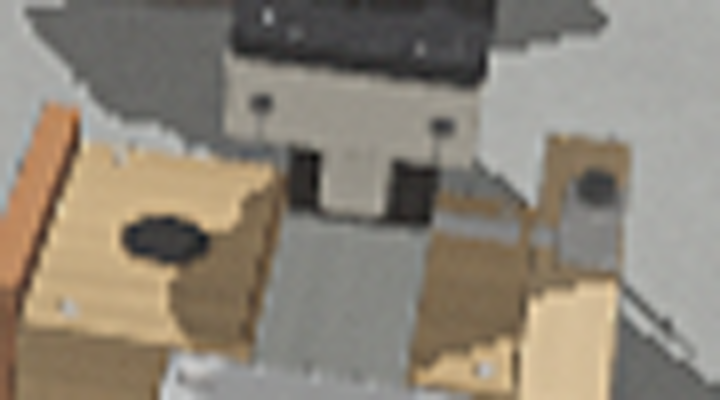

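The pointers are in line: the residual is about 0.6 mm, within measuring noise, and the top and wrist estimates (8.7 and 9.5 mm) fall on the other side of the 9.7 mm pulled. A last check that the box has not moved, then hand in.

Run:
```python
from h import *
a,b=[cv2.cvtColor(np.load(f'pics/{f}.npz')['frame'],cv2.COLOR_RGB2GRAY)[200:245,292:325].astype(np.float32) for f in('s2','s5')]
print('box image shift px',cv2.phaseCorrelate(a,b))
print(telemetry.get_state()['gripper_width'],r.close_job())
```

```text
box image shift px ((-0.17775526236107098, 0.7013060724538747), 0.4355640061107683)
the job is handed in; nothing more can be done
0.0179299501401628 None
```

The nest box is against the end stop, and the drill guide is pulled out with its pointer at the mark. I handed the job in with the gripper still holding the handle; it gave no verdict.

- **Box:** I pushed it along the rollers by its roof board until the force jumped to 37 N at the stop, then backed off slowly. The camera then put the tail at station y of about -9 mm, against the -10 mm expected.
- **Guide:** I gripped the handle (jaws at 18 mm) and pulled it out about 57 mm, with the spring pulling back about 9.7 N. In the last scene picture the two pointer lines agreed to about 0.1–0.2 px, which is roughly 0.6–0.9 mm.
- **Checks that disagreed:**
    - **Mark position:** after the first 48 mm of pull, the cameras differed on how much was left: 8.7 mm (top), 9.5 mm (wrist) and about 10 mm (scene). I pulled 9.7 mm.
    - **Box after the pull:** the image comparison showed a shift of -0.2 px along the row and 0.7 px across it. It was a poor match (0.44), probably because of moving shadows, so it does not firmly show that the box stayed put. I handed in without a second check.
- **Other things on the bench:** I did not touch any of them on purpose. They looked in place where they were visible, but I did not measure them afterwards.

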